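# Tighten the gland nut of the bench air tap

### The arm

A 6-joint arm with a two-finger parallel gripper is mounted at the origin on the work surface. World frame = base frame: x ahead of the robot, y to its left, z up, the work surface at z = 0. Lengths are in m, angles in rad, forces in N, time in s.
With the tool pointing down it reaches from about 0.275 to 1 m from the base axis. Payload 8.4 kg.
Tool frame: the origin (TCP) lies on the centre line of the jaws, within the pads' length; the fingertips stand 17 mm ahead of it and the grasp point (between the pads) lies 2 mm behind it (bot.tcp_to_tips is the z of the fingertips in the tool frame, in m); z points along the fingers, y is the line along which they close (so a half turn about z gives the same grasp; the last joint's range is limited). The gripper opens to 85 mm and grips with 20 to 120 N. Pads are 22 mm wide; open, the fingers measure 114 mm over their backs; the gripper's body (76 mm by 85 mm) begins 54 mm behind the grasp point. The pads swing forward as they close: fully open they stand 13 mm farther back than shut.
Start: joints at [1.187, 0.353, 1.633, -0, 1.155, -0.002], TCP at [0.233, 0.58, 0.248] pointing down, gripper open.
Joint ranges: [-2.63, 2.63], [-0.92, 2.1], [0.06, 2.66], [-1.3, 4.44], [0, 2.69], [-3.02, 3.02]. Speed limits (rad/s): [2.22, 2.22, 2.79, 3.14, 3.14, 3.14].

### API

Orientations are given as a unit quaternion [x, y, z, w].
In Python, from workcell import bot, hand, kinematics, get_obs, vision, hand_in gives the robot as it stands. The module is installed in compiled form; this text tells all that it offers. Calls block until the motion is done:
- bot.reach(position, orientation): joint-space move of the TCP to a pose.
- bot.servo_line(position, ori=None, velocity=0.15): straight line of the TCP; ori=None keeps the orientation; velocity is the mean speed in m/s.
- bot.goto_joints(angles): joint-space move.
- hand.move_gripper(opening, strength=None): finger opening in m; strength is the grip in N (None keeps the last); returns when the fingers have stopped.
- bot.dwell(seconds).
- kinematics.solve_ik(position, orientation): joint angles nearest the present ones, or None.
- get_obs(): the state.
- vision.read_camera(name): name is "side" or "top"; returns a dict with "frame" (384x512x3 uint8, red, green, blue), "intrinsics" (3x3 intrinsics, pixels), "dist" ([k1, k2, p1, p2, k3] as OpenCV has them; the pictures are not rectified), "view" (4x4, takes a point from world to camera coordinates). Camera axes: x right, y down, z forward; pixel columns grow to the right and rows downward; lengths in m; the calibration is good to about 2 mm. A picture is of the moment at which its call begins. There is no depth.
A pose or a line that the arm cannot do raises bot.IKError and nothing moves.
- hand_in(): hands the job in; it is judged then, once.
The state is a dict: "time_s": time; "joint_pos": joint angles; "joint_vel": joint speeds; "joint_efforts": joint torques, N m; "position": TCP position; "orientation": TCP orientation; "wrist_force": force on the tool from outside, world axes, zero at the start; "ft_torque": the same for the moment, N m; "gripper_width": finger opening in m; "grip_force": force on a finger pad.
Only numpy, scipy, OpenCV 4.12 (cv2) and the standard library are available. Lean on these libraries where they do the work, as an engineer would, in place of code of your own. Each camera call takes 0.05 s, during which the arm holds its last target. There are 200 camera calls.

### The job

The gland nut on the bench air tap is loose. Run it down clockwise with the fingers until it is just finger-tight, then use the wrench to turn it one more flat (a sixth of a turn, 60 degrees) and no further, and lay the wrench back across its rest. Do not lean on the tap, and leave the other things on the bench alone.

Things in the scene. Friction and masses are not known exactly. Their poses are not given: they have to be found in the camera images.
- tap: Brass air tap fixed to the bench, flange 80 x 80 x 8 mm. Origin on the bench under its vertical axis, z up. Round body of radius 20 mm to 38 mm height, outlet along its +x (to 48 mm out, below 35 mm), slim neck of radius 12 mm from 41 to 60 mm, then the gland nut, and a bare spindle of radius 4.5 mm ending at 96 mm
- nut: Brass hexagon gland nut on the tap, 32 mm across flats, 18 mm tall, 61 to 79 mm above the bench. Origin on its vertical axis at its underside; x axis normal to a flat, white mark on top at +x. Clockwise from above tightens, without sinking. It starts 0.8 to 1.7 rad short of the packing (how far is not shown) and runs at 0.10 N m. Fingers have room beside the neck down to 45 mm
- snug (a joint): take-up of the packing under the nut, rad: 0 until the nut meets the packing; then 0.38 N m turns it to 0.12, its end. From 0.06 on the nut is finger-tight. It stays
- bite (a joint): how far the nut has been turned past finger-tight, rad; moves only under 0.9 N m (the wrench's work). 0 at the start, 1.05 is one flat; it stays where left. The fingers must not drive it past 0.2; above 1.4 is overtightened
- wrench: Open-ended steel wrench, 10 mm thick, 0.24 kg. Origin on its underside where the nut's axis sits when the jaw is home; x points out of the jaw's mouth, handle along -x to -170 mm, 14 mm wide. Slot 33.5 mm wide, bottom at x = -19.5 mm, flared mouth ending at x = 27 mm, 60 mm wide outside. It takes two opposite flats: wrench x is 30 + n*60 degrees from the nut's x, with 0.09 rad of play each way
- wrench_grip (a point): middle of the wrench's red grip, 90 mm behind the wrench origin along its -x, 5 mm above its underside; grip 56 mm long, 17 mm wide. x along the wrench towards the jaw
- rest: Wooden wrench rest fixed to the bench, 160 x 70 mm, base board 6 mm thick. Origin on the bench under its middle. Two cross bars, 24 mm wide along x and 28 mm high, centred at x = -65 and +55 mm; the wrench can be gripped between them. The wrench starts flat across both bars, its x along the rest's x, red grip over the rest's middle
- black_box: small black box on a wider foot, 56 x 64 x 44 mm, bystander; origin under its middle
- phone: grey keypad phone lying flat, 110 x 46 x 15 mm, bystander; origin under its middle, x along its length
- awl: awl with a pale wooden handle, lying, 140 mm long, 30 mm high, bystander; origin under the middle of its length, x along it to the point
Things that resemble listed ones, but are neither listed nor needed, are in the scene too. Of the things that look like the wrench, the smallest one is meant.

How it is judged:
On the way, in this order (a step that is already met when the one before it is completed fails the run):
1. the nut is run finger-tight with the fingers (packing taken up, snug above 0.06 rad) (value of joint snug above 0.06 rad), for 0.1 s.
2. the nut is turned about one flat (0.80 to 1.30 rad) past finger-tight with the wrench (value of joint bite between 0.8 and 1.3 rad and contact force between wrench and nut above 0.2 N), for 0.1 s.
At the end, for the whole second after the job is handed in: The nut is finger-tight plus one flat: bite between 0.80 and 1.30 rad (46 to 74 degrees), snug above 0.06 rad. The wrench is off the nut and lies at rest, flat and right way up, across both bars of its rest, with the middle of its grip within 40 mm of the middle of the rest (value of joint snug above 0.06 rad and value of joint bite between 0.8 and 1.3 rad and horizontal distance between wrench_grip and rest below 0.04 m and z of wrench in the frame of rest between 0.024 and 0.034 m and angle between wrench's own z axis and vertical below 0.12 rad and linear speed of wrench below 0.02 m/s and contact force between wrench and rest above 0.3 N and contact force between wrench and nut below 0.1 N); the robot touches nothing.
It fails at once if the wrench bears on the nut before it is finger-tight (value of joint snug below 0.06 rad and contact force between wrench and nut above 1 N).
It fails at once if the fingers instead of the wrench drive the nut past finger-tight (bite above 0.2 rad with the fingers on the nut) (value of joint bite above 0.2 rad and contact force between the fingers and nut above 2 N).
It fails at once if the nut is overtightened (bite above 1.4 rad) (value of joint bite above 1.4 rad).
It fails at once if the tap (body, neck or spindle, not the nut) is leaned on with more than 25 N (contact force between any of the fingers, the arm, wrench and tap above 25 N).
It fails at once if the black box, the phone or the awl is shifted by more than 20 mm (distance of any of black_box, phone, awl from where it was at the start of the episode above 0.02 m).
It also fails if it takes over 70 s, if anything falls off the work surface, if the arm or the gripper's body presses on something with over 40 N, if the wrist force passes 120 N, or if a joint passes its speed limit or range.

## Working session

There is one attempt and no reset: what is moved stays moved. The work goes in short steps, each a Python script; the robot and the scene stay as the last script left them, time stands still between calls to the robot, and variables do not carry over. Pictures are saved under pics/ and viewed, at most 10 in all, crops included, and the job is handed in when it is done.

```bash
mkdir -p pics; cat > h.py <<'E'
import numpy as np, cv2
from workcell import bot, hand, kinematics, get_obs, vision, hand_in
from scipy.spatial.transform import Rotation as R
def snap(n,f):
    c=vision.read_camera(n); cv2.imwrite(f,c["frame"][:,:,::-1]); np.savez(f.replace('.png','.npz'),**c); return c
def ray(c,uv):
    p=cv2.undistortPoints(np.array(uv,float).reshape(-1,1,2),c["intrinsics"],c["dist"]).reshape(-1,2)
    V=c["view"]; d=np.c_[p,np.ones(len(p))]@V[:3,:3]; o=-V[:3,:3].T@V[:3,3]; return o,d
def plane(c,uv,z):
    o,d=ray(c,uv); return o+d*((z-o[2])/d[:,2])[:,None]
def proj(c,P):
    V=c["view"]; return cv2.projectPoints(np.array(P,float).reshape(-1,3),cv2.Rodrigues(V[:3,:3])[0],V[:3,3],c["intrinsics"],c["dist"])[0].reshape(-1,2)
def down(yaw): # tool z down, tool x at yaw
    return (R.from_euler('z',yaw)*R.from_euler('x',np.pi)).as_quat()
E
python3 - <<'E'
from h import *
a=snap("top","pics/t0.png"); b=snap("side","pics/s0.png")
for c in(a,b): print(c["view"].round(3).tolist(),c["intrinsics"].round(1).tolist())
o=get_obs(); print({k:np.round(v,3).tolist() for k,v in o.items()}, down(0),bot.tcp_to_tips)
E
```

```text
[[-0.019, -1.0, 0.002, 0.063], [-0.996, 0.019, -0.09, 0.475], [0.09, -0.004, -0.996, 0.892], [0.0, 0.0, 0.0, 1.0]] [[451.4, 0.0, 256.6], [0.0, 451.4, 192.2], [0.0, 0.0, 1.0]]
[[-0.994, -0.11, -0.007, 0.471], [-0.07, 0.678, -0.732, 0.035], [0.085, -0.727, -0.681, 1.004], [0.0, 0.0, 0.0, 1.0]] [[476.2, 0.0, 256.4], [0.0, 476.2, 188.3], [0.0, 0.0, 1.0]]
{'time_s': 0.1, 'joint_pos': [1.187, 0.354, 1.634, 0.0, 1.155, -0.002], 'joint_vel': [0.0, -0.002, -0.0, 0.0, 0.002, -0.001], 'joint_efforts': [0.0, -60.635, -34.282, -0.0, 0.004, 0.0], 'position': [0.233, 0.58, 0.248], 'orientation': [0.19, 0.982, -0.001, -0.0], 'wrist_force': [0.207, 0.006, 0.137], 'ft_torque': [0.017, 0.031, 0.023], 'grip_force': 0.0, 'gripper_width': 0.085} [1.000000e+00 0.000000e+00 0.000000e+00 6.123234e-17] 0.017
```

View pics/t0.png

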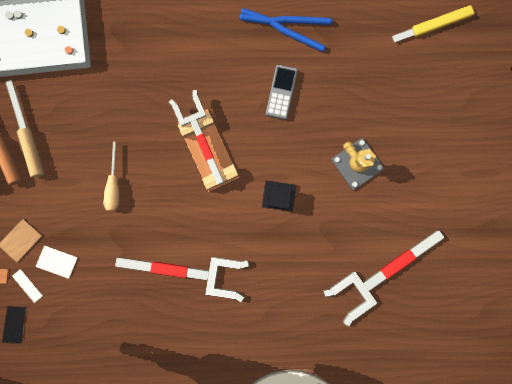

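View pics/s0.png

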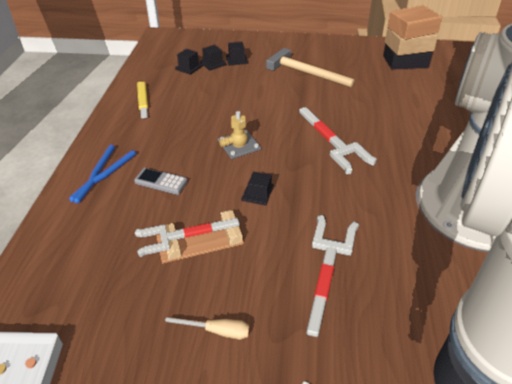

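The top view shows three wrench-like things: one on the rest at (205,140), one at (180,270) and one at (390,275). The one on the rest is shortest and lies across both bars, so it fits. The tap is at (360,160), the phone at (283,92), the black box at (280,195) and the awl at (113,178). I'll enlarge to confirm.

```bash
python3 - <<'E'
from h import *
a=cv2.imread("pics/t0.png"); b=cv2.imread("pics/s0.png")
f=lambda i,x,y,w,h,s:cv2.resize(i[y:y+h,x:x+w],(int(w*s),int(h*s)),interpolation=cv2.INTER_CUBIC)
o=np.hstack([f(a,160,85,90,112,5),np.vstack([f(a,325,130,70,56,5),f(b,205,100,70,56,5)])]); cv2.imwrite("pics/z0.png",o)
c=np.load("pics/t0.npz")
hsv=cv2.cvtColor(a,cv2.COLOR_BGR2HSV)
m=((hsv[...,0]<6)|(hsv[...,0]>174))&(hsv[...,1]>190)&(hsv[...,2]>130)
n,l,s,ce=cv2.connectedComponentsWithStats(m.astype(np.uint8))
for i in range(1,n):
    if s[i,4]<60: continue
    ys,xs=np.nonzero(l==i); r=cv2.minAreaRect(np.c_[xs,ys].astype(np.float32))
    bx=cv2.boxPoints(r); print(ce[i].round(1),s[i,4],r)
    P=plane(c,bx,0.038)[:,:2]; print(P.mean(0).round(4),[np.linalg.norm(P[k]-P[k-1]).round(4) for k in range(4)])
E
```

```text
[398.8 263.6] 298 ((397.7162170410156, 263.70269775390625), (12.206002235412598, 34.99053955078125), 54.462318420410156)
[ 0.3291 -0.2177] [np.float64(0.0231), np.float64(0.0688), np.float64(0.0231), np.float64(0.0686)]
[169.3 264.7] 70 ((169.15567016601562, 264.7158508300781), (34.234275817871094, 2.707455635070801), 6.911226749420166)
[0.3354 0.2277] [np.float64(0.0667), np.float64(0.0052), np.float64(0.0667), np.float64(0.0052)]
[167.4 273.8] 66 ((167.98263549804688, 273.1127014160156), (34.82109832763672, 3.7254011631011963), 8.746161460876465)
[0.3193 0.23  ] [np.float64(0.0677), np.float64(0.0071), np.float64(0.0678), np.float64(0.0071)]
```

View pics/z0.png

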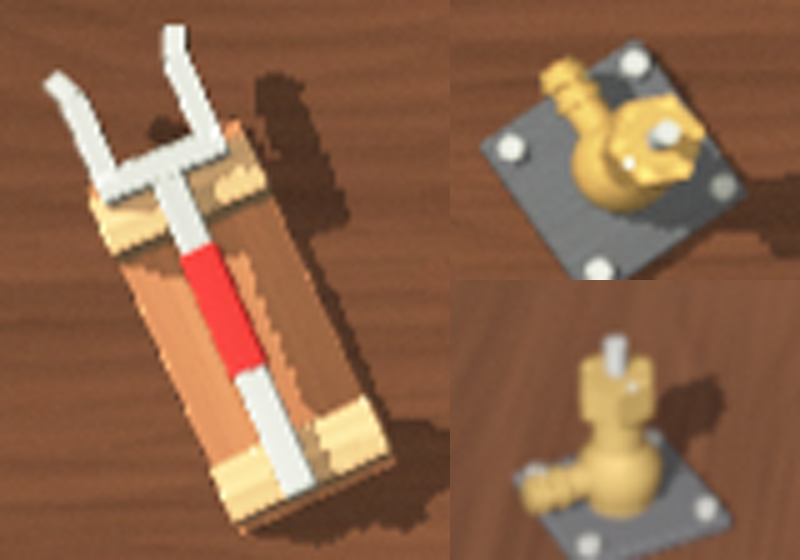

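Confirmed: the wrench meant is the short one on the rest. Its grip is red at (206,147) and its jaw points up-left. The tap's spindle top is at (368,156) in the top view and (238,112) in the side view. The white mark is at (361,163) top and (241,120) side.

```bash
python3 - <<'E'
from h import *
c=np.load("pics/t0.npz"); s=np.load("pics/s0.npz")
def tri(u,v):
    o1,d1=ray(c,u);o2,d2=ray(s,v);d1=d1[0];d2=d2[0]
    t=np.linalg.lstsq(np.c_[d1,-d2],o2-o1,rcond=None)[0];p=o1+t[0]*d1;q=o2+t[1]*d2
    return ((p+q)/2).round(4),np.linalg.norm(p-q).round(4)
b=plane(c,[(362,142.4),(337.2,159.6),(354.8,184.4),(379.6,167.4)],.01);print("flange",b.round(4).tolist(),b.mean(0).round(4))
print("spindle",tri((368,156.4),(238.2,112)), plane(c,[(368,156.4)],.096))
print("mark",tri((360.6,162.6),(241.2,120.4)),plane(c,[(360.6,162.6)],.079),plane(s,[(241.2,120.4)],.079))
hexpx=[(450,0)]
# grip of wrench, by red mask in the rest region
a=cv2.imread("pics/t0.png");hsv=cv2.cvtColor(a,cv2.COLOR_BGR2HSV).astype(int)
for nm,cam,(x0,y0,x1,y1) in(("top",c,(190,125,225,165)),("side",s,(180,220,216,240))):
    im=cv2.imread("pics/t0.png" if nm=="top" else "pics/s0.png")[y0:y1,x0:x1].astype(int)
    m=(im[...,2]>150)&(im[...,1]<80)&(im[...,0]<90)
    ys,xs=np.nonzero(m);p=np.c_[xs+x0,ys+y0].astype(np.float32);r=cv2.boxPoints(cv2.minAreaRect(p))
    P=plane(cam,r,.038);print(nm,len(p),P.mean(0).round(4),[np.linalg.norm(P[k]-P[k-1]).round(4) for k in range(4)],plane(cam,[p.mean(0)],.038).round(4))
    e=[P[k]-P[k-1] for k in range(4)];e=max(e,key=np.linalg.norm);print("yaw",np.arctan2(e[1],e[0]))
z=lambda x,y:(160+x/5-.4,85+y/5-.4)
q=plane(c,[z(298,483),z(170,182)],.038);e=q[1]-q[0];print("handle yaw",np.arctan2(e[1],e[0]),q)
print("box,phone,awl",plane(c,[(280,195),(283,92),(113,178)],.03).round(3).tolist())
r=plane(c,[z(240,520),z(392,450)],.028);print("rest end bar",r.mean(0))
r=plane(c,[z(95,200),z(235,122),z(390,452),z(216,465+5)],.028);print(r)
E
```

```text
flange [[0.5757, -0.1651, 0.01], [0.5409, -0.1129, 0.01], [0.4889, -0.1471, 0.01], [0.5229, -0.1991, 0.01]] [ 0.5321 -0.1561  0.01  ]
spindle (array([ 0.5324, -0.1551,  0.0936]), np.float64(0.0001)) [[ 0.53199376 -0.15445734  0.096     ]]
mark (array([ 0.5239, -0.1445,  0.0779]), np.float64(0.0011)) [[ 0.52319338 -0.14431043  0.079     ]] [[ 0.52428253 -0.1431149   0.079     ]]
top 205 [0.5686 0.1572 0.038 ] [np.float64(0.0508), np.float64(0.0164), np.float64(0.0509), np.float64(0.0164)] [[0.5687 0.1573 0.038 ]]
yaw -2.722354021899889
side 211 [0.5691 0.1637 0.038 ] [np.float64(0.0232), np.float64(0.0513), np.float64(0.0235), np.float64(0.0504)] [[0.5686 0.1631 0.038 ]]
yaw -2.7464442148242694
handle yaw 0.3858903770349646 [[0.49756642 0.12839139 0.038     ]
 [0.62026933 0.17824055 0.038     ]]
box,phone,awl [[0.468, 0.008, 0.03], [0.679, -0.003, 0.03], [0.509, 0.341, 0.03]]
rest end bar [0.49780602 0.12189795 0.028     ]
[[0.61587527 0.2100258  0.028     ]
 [0.64720052 0.15293214 0.028     ]
 [0.51060101 0.0919799  0.028     ]
 [0.50461708 0.16207915 0.028     ]]
```

```bash
python3 - <<'E'
from h import *
N=np.array([.532,-.1553]); th=2.23
for k in range(6):
    y=(th+np.pi/2+k*np.pi/3+np.pi)%(2*np.pi)-np.pi
    j=kinematics.solve_ik([*N,.066],down(y)); print(k,round(y,3),None if j is None else np.round(j,3))
j=None
y0=th+np.pi/2-np.pi/3*3
for d in(0,-.5,-1,-1.5,-2): 
    j=kinematics.solve_ik([*N,.066],down(y0+d)); print(d,None if j is None else np.round(j,3))
E
```

```text
0 -2.482 [-0.287  0.485  1.918 -0.     0.738 -2.517]
1 -1.435 [-0.287  0.485  1.918 -0.     0.738  2.719]
2 -0.388 [-0.287  0.485  1.918 -0.     0.738  1.672]
3 0.659 [-0.287  0.485  1.918 -0.     0.738  0.625]
4 1.706 [-0.287  0.485  1.918 -0.     0.738 -0.422]
5 2.754 [-0.287  0.485  1.918  0.     0.738 -1.47 ]
0 [-0.287  0.485  1.918 -0.     0.738  0.625]
-0.5 [-0.287  0.485  1.918 -0.     0.738  1.125]
-1 [-0.287  0.485  1.918 -0.     0.738  1.625]
-1.5 [-0.287  0.485  1.918 -0.     0.738  2.125]
-2 [-0.287  0.485  1.918 -0.     0.738  2.625]
```

```bash
python3 - <<'E'
from h import *
N=np.array([.532,-.1553]); y=1.706
hand.move_gripper(.065,40)
bot.reach([*N,.15],down(y)); bot.servo_line([*N,.068],velocity=.12)
hand.move_gripper(0.0,40)
o=get_obs();print(o["time_s"],o["gripper_width"],o["grip_force"],o["wrist_force"].round(2),o["ft_torque"].round(3),np.round(o["position"],4))
q=np.array(o["joint_pos"]); q0=q[5]
for d in list(np.arange(.2,.61,.2)):
    q[5]=q0+d; bot.goto_joints(q); o=get_obs()
    print(round(d,2),round(o["time_s"],2),np.round(o["wrist_force"],2),np.round(o["ft_torque"],3),round(o["gripper_width"],4))
snap("top","pics/t1.png")
E
```

```text
4.4833 0.031441995076881064 40.99238884154602 [1.39 0.87 5.67] [ 0.2   -0.184 -0.001] [ 0.5331 -0.1554  0.069 ]
0.2 4.79 [-1.1  -0.33  1.44] [ 0.095  0.333 -0.161] 0.0312
0.4 5.1 [-3.87  0.03  6.04] [ 0.209  0.83  -0.094] 0.0315
0.6 5.41 [-6.4   1.47  6.72] [ 0.304  1.059 -0.052] 0.0313
```

```bash
python3 - <<'E'
from h import *
o=get_obs();q=np.array(o["joint_pos"]); q0=-.422
last=None
for d in np.arange(.65,2.0,.05):
    q[5]=q0+d; bot.goto_joints(q); o=get_obs(); t=o["ft_torque"][2]
    print(round(d,2),round(o["time_s"],2),np.round(o["wrist_force"],1),np.round(o["ft_torque"],2),"lag",round(q[5]-o["joint_pos"][5],4),"e6",round(o["joint_efforts"][5],3))
    if abs(t)>.28: break
snap("top","pics/t2.png")
E
```

```text
0.65 5.71 [-3.9  1.9  5.3] [ 0.28  0.68 -0.13] lag 0.0054 e6 0.123
0.7 5.96 [-3.4  1.   6.7] [ 0.26  0.7  -0.09] lag 0.0042 e6 0.09
0.75 6.21 [-4.8  1.9  6.7] [ 0.36  0.79 -0.1 ] lag 0.0042 e6 0.092
0.8 6.46 [-3.5  1.8  5.4] [ 0.39  0.73 -0.11] lag 0.0042 e6 0.093
0.85 6.71 [-4.6  2.3  6.6] [ 0.47  0.88 -0.1 ] lag 0.0042 e6 0.094
0.9 6.96 [-5.4  2.8  7.7] [ 0.49  0.82 -0.05] lag 0.0042 e6 0.095
0.95 7.21 [-5.1  3.8  7.1] [ 0.58  0.86 -0.1 ] lag 0.0042 e6 0.096
1.0 7.46 [-5.6  4.   7.5] [ 0.65  0.95 -0.08] lag 0.0042 e6 0.096
1.05 7.71 [-5.5  4.3  7.3] [ 0.76  0.94 -0.08] lag 0.0042 e6 0.097
1.1 7.96 [-5.3  5.1  8.6] [ 0.82  1.01 -0.03] lag 0.0042 e6 0.098
1.15 8.21 [-5.1  4.2  8.8] [ 0.86  0.99 -0.1 ] lag 0.0042 e6 0.099
1.2 8.46 [-6.3  5.3  9.2] [ 0.98  1.02 -0.1 ] lag 0.0042 e6 0.1
1.25 8.71 [-6.4  5.9  9.5] [ 1.04  1.07 -0.01] lag 0.0042 e6 0.101
1.3 8.96 [-6.7  6.2  9.8] [ 1.15  1.07 -0.08] lag 0.0042 e6 0.102
1.35 9.21 [-6.3  6.9  9.9] [ 1.24  1.02 -0.07] lag 0.0042 e6 0.102
1.4 9.46 [-5.6  7.4 10.3] [ 1.37  1.06 -0.08] lag 0.0042 e6 0.103
1.45 9.71 [-5.   8.2  9.4] [ 1.39  1.04 -0.11] lag 0.0042 e6 0.104
1.5 9.96 [-5.9  8.1  9.9] [ 1.54  1.06 -0.07] lag 0.0042 e6 0.105
1.55 10.21 [-6.2  8.6 10.7] [ 1.56  1.07 -0.02] lag 0.0042 e6 0.106
1.6 10.46 [-6.3  8.9 10.8] [ 1.76  1.03 -0.07] lag 0.0042 e6 0.106
1.65 10.71 [-6.6  9.8 10.1] [ 1.81  1.   -0.12] lag 0.0042 e6 0.097
1.7 10.96 [-5.8 10.7 11.3] [1.91 1.   0.1 ] lag 0.0045 e6 0.27
1.75 11.21 [-5.5 10.7 10.3] [2.02 0.96 0.07] lag 0.0045 e6 0.273
1.8 11.46 [-5.3 11.9 10.7] [2.11 0.9  0.63] lag 0.0052 e6 0.792
```

```bash
python3 - <<'E'
from h import *
yaw=lambda o:R.from_quat(o["orientation"]).as_matrix()[:2,0]
o=get_obs();v=yaw(o);print(np.round(o["position"],4),"yaw",np.arctan2(v[1],v[0]),o["gripper_width"])
hand.move_gripper(.065)
o=get_obs();v=yaw(o);print(np.round(o["position"],4),"yaw",np.arctan2(v[1],v[0]),np.round(o["wrist_force"],1))
p=o["position"];bot.servo_line([p[0],p[1],.13],velocity=.2)
w=.40;G=np.array([.5687,.1575])
hand.move_gripper(.05)
bot.reach([*G,.13],down(w)); print(get_obs()["time_s"])
c=snap("top","pics/t3.png")
f=lambda i,x,y,W,h,s:cv2.resize(i[y:y+h,x:x+W],(int(W*s),int(h*s)),interpolation=cv2.INTER_CUBIC)
a=cv2.imread("pics/t3.png");cv2.imwrite("pics/z3.png",np.hstack([f(a,325,130,70,56,6),f(a,165,85,70,56,5.4*6/5.4)]))
E
```

```text
[ 0.5309 -0.1533  0.0689] yaw -0.08896305351580891 0.03127973405794988
[ 0.5323 -0.1554  0.0689] yaw -0.09347105828962327 [ 0.1  0.3 -0.7]
13.8917
```

View pics/z3.png

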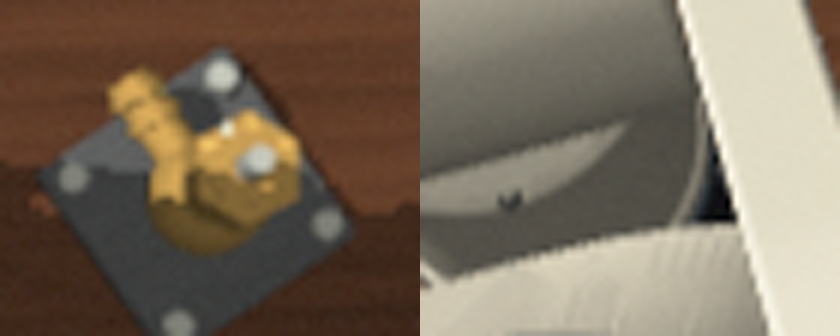

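The nut now has its mark at about (363,151), turned roughly 1.8 rad clockwise, which agrees with the gripper. It's finger-tight. Next I'll pick up the wrench.

```bash
python3 - <<'E'
from h import *
w=.40;G=np.array([.5687,.1575])
bot.servo_line([*G,.031],velocity=.15)
hand.move_gripper(0.0,120)
o=get_obs();v=R.from_quat(o["orientation"]).as_matrix()[:2,0]
print(o["time_s"],o["gripper_width"],o["grip_force"],np.round(o["position"],4),np.arctan2(v[1],v[0]),np.round(o["wrist_force"],1),np.round(o["ft_torque"],2))
bot.servo_line([*G,.12],velocity=.15)
o=get_obs();print(np.round(o["wrist_force"],1),np.round(o["ft_torque"],2))
N=np.array([.5320,-.1537]); w=-.091+np.pi/3; u=np.array([np.cos(w),np.sin(w)])
bot.reach([*(N-.155*u),.13],down(w)); o=get_obs();print(o["time_s"],np.round(o["position"],4))
a=snap("top","pics/t4.png");b=snap("side","pics/s4.png")
f=lambda i,x,y,W,h,s:cv2.resize(i[y:y+h,x:x+W],(int(W*s),int(h*s)),interpolation=cv2.INTER_CUBIC)
A=cv2.imread("pics/t4.png");B=cv2.imread("pics/s4.png")
cv2.imwrite("pics/z4.png",np.hstack([f(A,310,120,133,140,3),f(B,190,70,133,140,3)]))
E
```

```text
15.1667 0.014386680097905214 117.07162141799927 [0.5693 0.1577 0.0323] 0.4001168545103564 [-2.  -0.7  8. ] [-0.08  0.28  0.02]
[ 0.5 -0.5 -2.3] [0.05 0.13 0.02]
17.575 [ 0.443  -0.2799  0.1298]
```

View pics/z4.png

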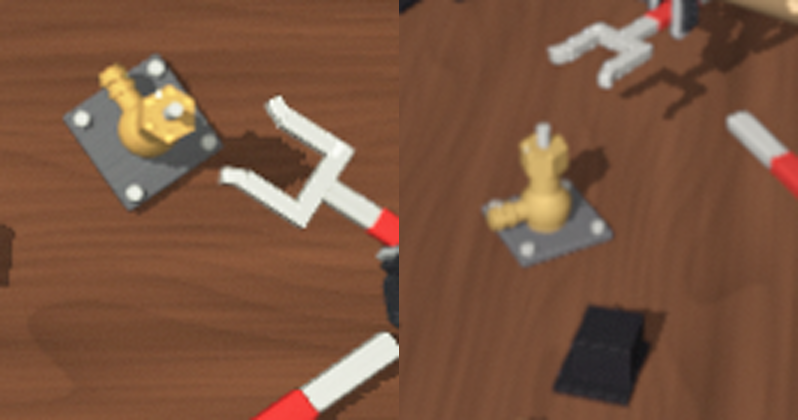

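```bash
python3 - <<'E'
from h import *
c=np.load("pics/t4.npz"); s=np.load("pics/s4.npz")
def tri(u,v):
    o1,d1=ray(c,u);o2,d2=ray(s,v);d1=d1[0];d2=d2[0]
    t=np.linalg.lstsq(np.c_[d1,-d2],o2-o1,rcond=None)[0];p=o1+t[0]*d1;q=o2+t[1]*d2
    return (p+q)/2,np.linalg.norm(p-q).round(4)
z=lambda x,y:(310+x/3-.3,120+y/3-.3); zs=lambda x,y:(190+(x-399)/3-.3,70+y/3-.3)
A,ea=tri(z(272,103),zs(555,53));B,eb=tri(z(226,175),zs(605,80))
w=-.091+np.pi/3; u=np.array([np.cos(w),np.sin(w)]);l=np.array([-u[1],u[0]])
T=np.array([.443,-.2799])
for P,e in((A,ea),(B,eb)): print(P.round(4),e,"along",(P[:2]-T)@u,"lat",(P[:2]-T)@l)
q=plane(c,[z(172,110)],.096);print("spindle",q,"lat",(q[0,:2]-T)@l, "along",(q[0,:2]-T)@u)
for zz in(.135,.13): print([((p[:2]-T)@u,(p[:2]-T)@l) for p in plane(c,[z(272,103),z(226,175)],zz)])
E
```

```text
[ 0.5296 -0.2035  0.1299] 0.0004 along 0.11239163281155537 lat -0.02668502005798486
[ 0.4875 -0.1757  0.1254] 0.0004 along 0.11079163694103585 lat 0.023680519913236796
spindle [[ 0.53209425 -0.15266702  0.096     ]] lat 0.0005760149341591527 along 0.15532445563509678
[(np.float64(0.11314482105620347), np.float64(-0.024863047783677098)), (np.float64(0.11230824823736402), np.float64(0.026365789091041102))]
[(np.float64(0.11230179522653032), np.float64(-0.026495971916720654)), (np.float64(0.1114599684611986), np.float64(0.025054598537836488))]
```

```bash
python3 - <<'E'
from h import *
N=np.array([.5320,-.1537]); w=-.091+np.pi/3; u=np.array([np.cos(w),np.sin(w)])
def st(t): o=get_obs();print(t,round(o["time_s"],1),np.round(o["position"],4),np.round(o["wrist_force"],1),np.round(o["ft_torque"],2));return o
bot.servo_line([*(N-.155*u),.073],velocity=.12);st("low")
for d in(.125,.115,.105,.098,.093,.089):
    bot.servo_line([*(N-d*u),.073],velocity=.06);o=st(d)
    if np.hypot(*o["wrist_force"][:2])>18: print("stop");break
a=snap("top","pics/t5.png");b=snap("side","pics/s5.png")
f=lambda i,x,y,W,h,s:cv2.resize(i[y:y+h,x:x+W],(int(W*s),int(h*s)),interpolation=cv2.INTER_CUBIC)
A=cv2.imread("pics/t5.png");B=cv2.imread("pics/s5.png")
cv2.imwrite("pics/z5.png",np.hstack([f(A,320,120,100,100,4),f(B,190,70,100,100,4)]))
E
```

```text
low 18.3 [ 0.4429 -0.2803  0.0732] [-0.4  0.  -2.4] [-0.04  0.04 -0.02]
0.125 18.9 [ 0.46   -0.2556  0.073 ] [-0.1 -0.8 -2.7] [-0.08  0.01  0.03]
0.115 19.3 [ 0.4659 -0.2474  0.073 ] [-0.  -0.6 -2.1] [-0.02  0.03 -0.05]
0.105 19.6 [ 0.4717 -0.2392  0.073 ] [-0.5  0.6 -2.4] [-0.03  0.09  0.  ]
0.098 19.9 [ 0.4757 -0.2335  0.073 ] [-0.8  0.7 -2.8] [-0.02  0.07  0.07]
0.093 20.1 [ 0.4785 -0.2295  0.073 ] [-0.7 -0.2 -1.7] [-0.05  0.03 -0.  ]
0.089 20.4 [ 0.4808 -0.2263  0.073 ] [-0.2  0.2 -2.9] [0.01 0.03 0.07]
```

View pics/z5.png

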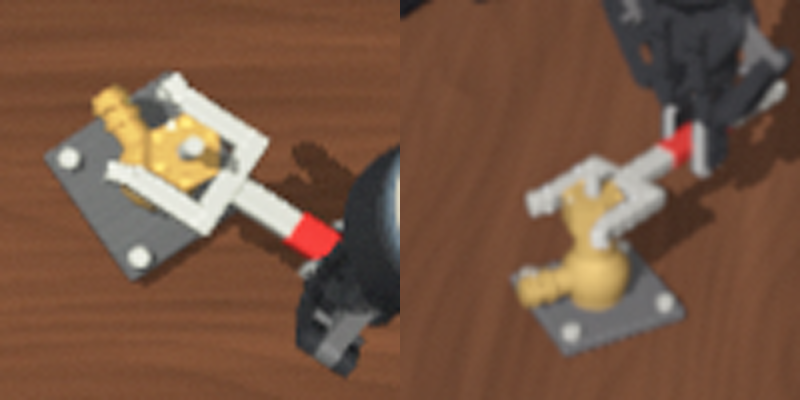

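The jaw straddles the nut with almost no force; a gap of a few mm remains at the slot bottom. I'll seat it and turn.

```bash
python3 - <<'E'
from h import *
N=np.array([.5320,-.1537]); w0=-.091+np.pi/3
U=lambda w:np.array([np.cos(w),np.sin(w)])
def st(t):
    o=get_obs();F=o["wrist_force"];p=np.array(o["position"])[:2]-N;v=R.from_quat(o["orientation"]).as_matrix()[:2,0]
    print(t,round(o["time_s"],1),np.round(F,1),np.round(o["ft_torque"],2),"Mz",round(o["ft_torque"][2]+p[0]*F[1]-p[1]*F[0],2),"yaw",round(np.arctan2(v[1],v[0])-w0,3),"r",round(np.hypot(*p),4));return np.hypot(F[0],F[1])
r=.089
for d in(.087,.0855):
    bot.servo_line([*(N-d*U(w0)),.073],velocity=.06);r=d
    if st(d)>8: break
for a in np.arange(.1,.51,.1):
    bot.servo_line([*(N-r*U(w0-a)),.073],down(w0-a),velocity=.05)
    if st(round(a,2))>45: print("stop");break
snap("top","pics/t6.png")
E
```

```text
0.087 20.7 [-1.9 -3.7 -1.6] [-0.56  0.38  0.02] Mz 0.07 yaw 0.0 r 0.0874
0.0855 20.9 [-6.4 -8.3 -1.8] [-1.34  0.88 -0.01] Mz -0.04 yaw 0.001 r 0.0866
0.1 21.3 [-4.9 -8.1 -1.3] [-1.37  0.91 -0.06] Mz 0.09 yaw -0.1 r 0.0865
0.2 21.6 [-4.3 -7.6 -1. ] [-1.54  0.81  0.25] Mz 0.47 yaw -0.199 r 0.0864
0.3 21.9 [-5.4 -7.7 -2.7] [-1.27  0.76  0.29] Mz 0.53 yaw -0.299 r 0.0863
0.4 22.2 [-4.5 -6.9 -1. ] [-1.14  0.64  0.23] Mz 0.54 yaw -0.399 r 0.0864
0.5 22.6 [-6.1 -8.2 -1.6] [-1.3   0.99  0.21] Mz 0.61 yaw -0.499 r 0.0865
```

```bash
python3 - <<'E'
from h import *
N=np.array([.5320,-.1537]); w0=-.091+np.pi/3;r=.0865
U=lambda w:np.array([np.cos(w),np.sin(w)])
def st(t):
    o=get_obs();F=o["wrist_force"];p=np.array(o["position"])[:2]-N;v=R.from_quat(o["orientation"]).as_matrix()[:2,0]
    print(t,round(o["time_s"],1),np.round(F,1),np.round(o["ft_torque"],2),"Mz",round(o["ft_torque"][2]+p[0]*F[1]-p[1]*F[0],2),"yaw",round(np.arctan2(v[1],v[0])-w0,3),"r",round(np.hypot(*p),4));return np.hypot(F[0],F[1])
for a in(.6,.7,.8,.9,1.,1.06,1.12):
    bot.servo_line([*(N-r*U(w0-a)),.073],down(w0-a),velocity=.05)
    if st(round(a,2))>45: print("stop");break
bot.dwell(.15);st("end")
snap("side","pics/s7.png");snap("top","pics/t7.png")
f=lambda i,x,y,W,h,s:cv2.resize(i[y:y+h,x:x+W],(int(W*s),int(h*s)),interpolation=cv2.INTER_CUBIC)
A=cv2.imread("pics/t7.png");B=cv2.imread("pics/s7.png")
cv2.imwrite("pics/z7.png",np.hstack([f(A,320,120,66,66,6),f(B,200,80,66,66,6)]))
E
```

```text
0.6 22.9 [-3.5 -4.7 -2.6] [-0.85  0.64  0.33] Mz 0.6 yaw -0.597 r 0.0868
0.7 23.3 [-4.  -4.6 -3.6] [-0.83  0.64  0.25] Mz 0.55 yaw -0.696 r 0.0869
0.8 23.6 [-4.4 -4.3 -3. ] [-0.72  0.54  0.29] Mz 0.59 yaw -0.795 r 0.0869
0.9 23.9 [-5.4 -4.8 -1.1] [-0.7   0.94  0.3 ] Mz 0.69 yaw -0.894 r 0.087
1.0 24.2 [-5.1 -3.1 -1.4] [-0.62  1.07  0.33] Mz 0.63 yaw -0.993 r 0.0871
1.06 24.5 [-5.7 -2.8 -1.7] [-0.56  0.74  0.35] Mz 0.64 yaw -1.054 r 0.0872
1.12 24.8 [-5.6 -3.2 -1.3] [-0.47  0.64  0.38] Mz 0.74 yaw -1.114 r 0.0873
end 24.9 [-4.9 -2.4 -0.7] [-0.4   0.81  0.39] Mz 0.66 yaw -1.113 r 0.0872
```

View pics/z7.png

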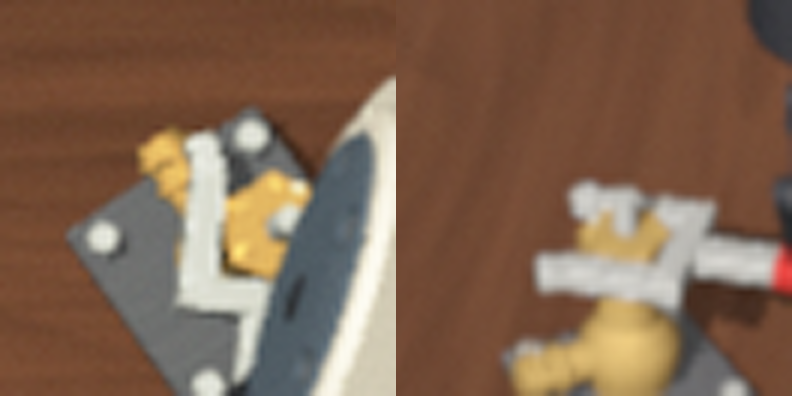

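The mark moved from (363,151) to (370,151), about 60° clockwise. I'll ease back within the play, slide off and return the wrench.

```bash
python3 - <<'E'
from h import *
N=np.array([.5320,-.1537]); w0=-.091+np.pi/3;r=.088
U=lambda w:np.array([np.cos(w),np.sin(w)])
def st(t): o=get_obs();print(t,round(o["time_s"],1),np.round(o["position"],4),np.round(o["wrist_force"],1),np.round(o["ft_torque"],2))
w=w0-1.12+.085
bot.servo_line([*(N-r*U(w)),.073],down(w),velocity=.04);st("back")
for d in(.1,.12,.16): bot.servo_line([*(N-d*U(w)),.073],velocity=.08);st(d)
bot.servo_line([*(N-.16*U(w)),.13],velocity=.15)
G=np.array([.5687,.1575])
bot.reach([*G,.12],down(.40)); bot.servo_line([*G,.045],velocity=.12);st("above")
for z in(.037,.034,.032):
    bot.servo_line([*G,z],velocity=.03);st(z)
    if get_obs()["wrist_force"][2]>8: break
hand.move_gripper(.05)
bot.servo_line([*G,.15],velocity=.15)
bot.reach([.35,.0,.30],down(.4));st("up")
snap("top","pics/t8.png");snap("side","pics/s8.png")
f=lambda i,x,y,W,h,s:cv2.resize(i[y:y+h,x:x+W],(int(W*s),int(h*s)),interpolation=cv2.INTER_CUBIC)
A=cv2.imread("pics/t8.png");B=cv2.imread("pics/s8.png")
cv2.imwrite("pics/z8.png",np.vstack([np.hstack([f(A,160,85,100,75,4),f(B,130,200,100,75,4)]),np.hstack([f(A,310,120,100,75,4),f(B,190,90,100,75,4)])]))
E
```

```text
back 25.3 [ 0.4447 -0.1467  0.073 ] [-0.8  2.7 -2.8] [0.38 0.09 0.26]
0.1 25.6 [ 0.4355 -0.1464  0.0741] [ 7.3  0.6 -3. ] [ 0.15 -1.19  0.41]
0.12 26.0 [ 0.4122 -0.1442  0.0731] [-0.2 -0.2 -2.1] [-0.03  0.05 -0.01]
0.16 26.7 [ 0.3728 -0.1413  0.0732] [ 0.2 -0.  -2. ] [ 0.02  0.07 -0.02]
above 29.3 [0.5692 0.1574 0.0455] [ 1.4  0.  -2.1] [-0.01  0.05 -0.03]
0.037 29.8 [0.5686 0.1575 0.037 ] [ 0.   0.7 -2.6] [0.   0.12 0.01]
0.034 30.0 [0.5686 0.1575 0.0338] [ 0.2  0.3 -2.8] [-0.03  0.06  0.03]
0.032 30.3 [0.569  0.1576 0.0323] [-0.7 -0.7  4. ] [-0.04  0.16  0.03]
up 32.8 [3.507e-01 2.000e-04 2.997e-01] [ 0.   0.  -0.6] [ 0.02 -0.06 -0.  ]
```

View pics/z8.png

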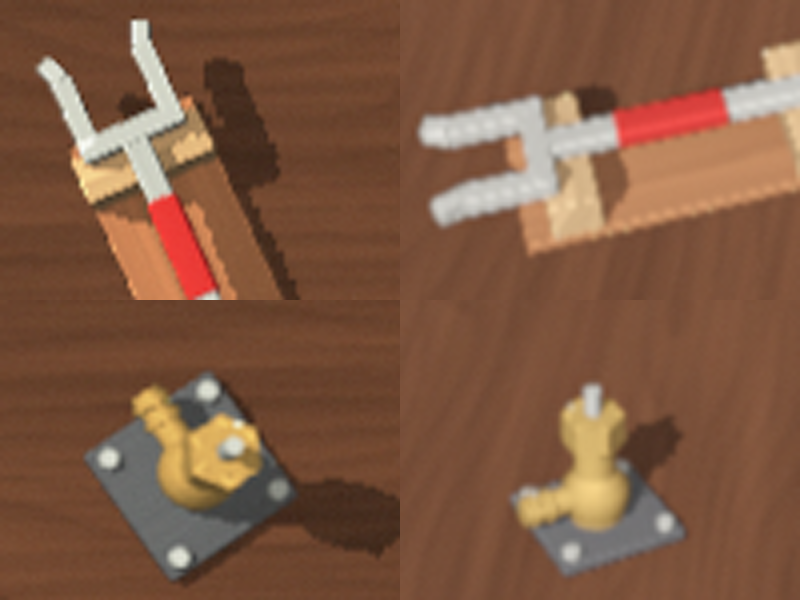

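The wrench lies flat across both bars, with the red grip centred, and the nut mark is at about (370,151) as expected. Handing in.

```bash
python3 -c "
from h import *
print(hand_in())"
```

```text
the job is handed in; nothing more can be done
None
```

I ran the nut down finger-tight with the fingers, turned it about 1.0 rad (roughly one flat) further with the wrench, laid the wrench back across its rest and handed the job in at about 33 s; `hand_in()` returned no verdict.

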